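# Dial open the office strongbox

## Task

Unlock the strongbox on the desk: turn its dial right (clockwise) to 5 without running past it and pause there, turn it left until you feel the stop and lean on that stop gently for a moment, then bring it back right to 2 and pause. Then slide the bolt handle all the way towards the dial and let go, leaving the dial at 2 and the things lying about where they are.

Things in the scene. Friction and masses are not known exactly. Their poses are not given: they have to be found in the camera images.
- strongbox: Grey steel strongbox fixed to the desk, 230 (x) x 330 (y) x 110 mm (z), lid at height 110 mm. Origin: centre of its underside, z up. In its frame the dial's upright axis is at x 0, y +75 mm; the bolt handle is at x 0 and starts at y -105 mm. The dial's fixed index, a short black T on the lid, lies just outside the disc on its +x side (away from the robot).
- dial_grip (a point): On the dial's axis, 33 mm above the lid; turns with the dial, its x axis along the grip bar towards mark 0. Dial: dark disc 110 mm across, top 9 mm above the lid, with an upright steel bar across its middle: 52 long, 13 thick, top 45 mm above the lid. 20 white marks round it: a broad one is 0, in line with a bar end; 5, 10, 15 are longer than the rest, counting up anticlockwise.
- dial (a joint): Dial angle, rad, growing as it turns right (clockwise from above). Number at the index = angle / 0.3142: 5 at 1.571, 2 at 0.628. Starts between 2.5 and 3.9. Stays where it is left (0.04 N m friction), so it may be regripped. Set means within 0.1 rad for 0.3 s; past 5.5 is spoilt. Turning left it meets a hidden stop between +1 and -2.3 (near 18 on the disc), different each time.
- dial_spring (a joint): Wind-up, rad, of the spring between dial and stop: 0 when free. Once the dial, turning left, has met the stop, it grows by as much as the dial turns on, and pushes back with 1.5 N m per rad; let go, the dial springs back. Over 0.08 (0.12 N m) for 0.2 s counts as leaning on the stop; over 0.30 (0.45 N m) damages the lock.
- bolt_grip (a point): Point in the middle of the bolt handle, 28 mm above the lid. The handle is an upright steel fin, 14 mm thick (along the strongbox's x), 24 mm long (along its y), its top 44 mm above the lid, on a 36 mm square plate 5 mm high that slides along y between two low rails.
- bolt (a joint): Travel of the bolt, m: 0 locked, 0.030 fully drawn; it grows as the handle slides along the strongbox's +y, towards the dial. It needs about 3 N and stays where it is left. It is blocked within 4 mm unless the dial is at 2 (within about 0.11 rad).
- tin: Loose round tin, 36 mm across, 22 mm high, on the lid at the robot's side. Origin: centre of its underside. To be left alone.
- eraser: Loose white eraser, 22 x 45 x 14 mm, on the lid at the far side. Origin: centre of its underside. To be left alone.
- mug: Loose white mug, 80 mm across, 92 mm high, on the desk to the left. Origin: centre of its underside. To be left alone.
- stapler: Loose desk stapler, 150 mm long, 50 mm high, on the desk to the right. Origin: centre of its underside. To be left alone.
- mouse: Loose black computer mouse, 100 x 60 x 32 mm, on the desk to the left. Origin: centre of its underside. To be left alone.

How it is judged:
By the outcome, as a careful person would: the job done as asked, in the order asked, and still so for the second after the job is handed in, with the robot touching nothing.
It also fails if it takes over 67 s, if anything falls off the work surface, if the arm or the gripper's body presses on something with over 40 N, if the wrist force passes 120 N, or if a joint passes its speed limit or range.

## Robot

A 7-joint arm with a two-finger parallel gripper is mounted at the origin on the work surface. World frame = base frame: x ahead of the robot, y to its left, z up, the work surface at z = 0. Lengths are in m, angles in rad, forces in N, time in s.
With the tool pointing down it reaches from about 0.425 to 0.875 m from the base axis. Payload 8.4 kg.
Tool frame: the origin (TCP) lies on the centre line of the jaws, within the pads' length; the fingertips stand 17 mm ahead of it and the grasp point (between the pads) lies 2 mm behind it; z points along the fingers, y is the direction in which the jaws open and shut (so a half turn about z gives the same grasp; the last joint's range is limited). The gripper opens to 87 mm and grips with 3 to 60 N. Pads are 19 mm wide; open, the fingers measure 117 mm over their backs; the gripper's body (75 mm by 190 mm) begins 51 mm behind the grasp point.
Start: joints at [-0.099, 0.333, 0.04, 1.465, -0.013, 1.343, -0.059], TCP at [0.65, -0, 0.24] pointing down, gripper open.
Joint ranges: [-2.58, 2.58], [-0.38, 2.09], [-1.3, 1.39], [0.25, 2.4], [-1.5, 4.64], [0.08, 2.09], [-2.65, 2.65]. Speed limits (rad/s): [2.22, 2.22, 2.79, 2.79, 3.14, 3.14, 3.14].

## Interface

Orientations are given as a unit quaternion [w, x, y, z].
In Python, from rig import env, vision gives the robot as it stands.
- The arm moves only by the tool step_arm, never from a script. Its arguments are lists of equal length, an entry for each row: "linear": the shift along the world's x, y, z in m, a list of three; "turn": the turn about the world's z in degrees; "hand": the finger opening in m, from 0 to 0.087. In form: {"linear": [[dx, dy, dz], ...], "turn": [turn, ...], "hand": [hand, ...]}. A call has 1 to 20 rows; each row is the pose to reach, as a shift and turn from the pose measured when the call began; what a row does not reach only later rows make up. A row lasts 1/10 s, in which the tool goes at most 50 mm and 8.59 degrees, less where a joint would pass 70% of its speed; a pose out of reach is approached as far as the arm can. A call with a gripper value outside its range is refused whole. The fingers move at their own pace and stop on an object; "grip_force" is the grip in N (left out, the last holds). Time passes only in rows, so rows that repeat a pose let the fingers close. It gives the time, the measured TCP pose, the force and the opening at its end, in the units of the state.
- env.get_state(): the state, without advancing time (a new reading comes with each control period).
- vision.read_camera(name): name is "scene" or "side" or "wrist"; returns a dict with "color" (420x560x3 uint8, red, green, blue), "camera_matrix" (3x3 intrinsics, pixels), "T" (4x4, takes a point from camera to world coordinates). Camera axes: x right, y up, looking along -z (the intrinsics and any distortion apply to the point x, -y, -z); pixel columns grow to the right and rows downward; lengths in m; the calibration is good to about 2 mm. A picture is of the moment at which its call begins. There is no depth.
- env.sign_off(): hands the job in, once; it reports no verdict.
The state is a dict: "time": time; "joints": joint angles; "qd": joint speeds; "effort": joint torques, N m; "tcp_pos": TCP position; "tool_rot": TCP orientation; "ft_force": force on the tool from outside, world axes, zero at the start; "ft_torque": the same for the moment, N m; "grip_width": finger opening in m.
Only numpy, scipy, OpenCV 4.12 (cv2) and the standard library are available. Lean on these libraries where they do the work, as an engineer would, in place of code of your own. Each camera call takes 0.05 s, during which the arm holds its last target.

## Working session

There is one attempt and no reset: what is moved stays moved. The work goes in short steps, Python scripts to look and compute and a tool call to move; the robot and the scene stay as the last step left them, time stands still between calls to the robot, and variables do not carry over. Pictures are saved under pics/ and viewed, and the job is handed in when it is done.

Besides the shell and the picture viewer there is one more tool, called after ">>>" in YAML: its name, and indented under it one key for each argument. step_arm: Moves the arm, as the interface text tells. Its arguments: {"type":"object","properties":{"linear":{"type":"array","items":{"type":"array","items":{"type":"number"}}},"turn":{"type":"array","items":{"type":"number"}},"hand":{"type":"array","items":{"type":"number"}},"grip_force":{"type":"number"}},"required":["linear","turn","hand"]}

```bash
mkdir -p pics; ls
python3 - <<'E'
from rig import env, vision
import cv2
for n in ["scene","side","wrist"]:
    c=vision.read_camera(n); cv2.imwrite(f"pics/{n}0.png",c["color"][:,:,::-1]); print(n,c["camera_matrix"].round(1).tolist(),c["T"].round(3).tolist())
print(env.get_state())
E
```

```text
pics
scene [[428.1, 0.0, 280.6], [0.0, 428.1, 209.1], [0.0, 0.0, 1.0]] [[0.532, -0.66, 0.53, 1.109], [0.847, 0.405, -0.345, -0.357], [0.013, 0.633, 0.774, 0.959], [0.0, 0.0, 0.0, 1.0]]
side [[411.9, 0.0, 282.9], [0.0, 411.9, 213.6], [0.0, 0.0, 1.0]] [[-0.948, 0.179, -0.263, 0.232], [-0.318, -0.555, 0.769, 0.834], [-0.008, 0.812, 0.583, 0.762], [0.0, 0.0, 0.0, 1.0]]
wrist [[371.9, 0.0, 278.2], [0.0, 371.9, 215.5], [0.0, 0.0, 1.0]] [[1.0, 0.001, 0.002, 0.65], [-0.001, 0.958, 0.288, 0.079], [-0.001, -0.288, 0.958, 0.384], [0.0, 0.0, 0.0, 1.0]]
{'time': 0.15, 'joints': array([-0.09921192,  0.33376577,  0.03985693,  1.46602826, -0.0133736 ,
        1.34329269, -0.05849522]), 'qd': array([-0.00133681, -0.0020295 ,  0.00068398, -0.00157945,  0.00022607,
        0.00015089, -0.00104662]), 'effort': array([ 1.24259990e-03, -6.56844234e+01,  1.33660264e+00, -4.04110801e+01,
       -5.95439016e-02,  4.17590642e-02, -1.22402304e-05]), 'tcp_pos': array([ 6.49674951e-01, -9.94218467e-06,  2.38871768e-01]), 'tool_rot': array([-3.97361073e-04,  7.07097964e-01,  7.07115331e-01, -4.68561952e-04]), 'ft_force': array([ 0.42320391,  0.73587564, -0.51042285]), 'ft_torque': array([-0.02414055,  0.00078947, -0.02044918]), 'grip_width': 0.08675999728747749}
```

View pics/scene0.png

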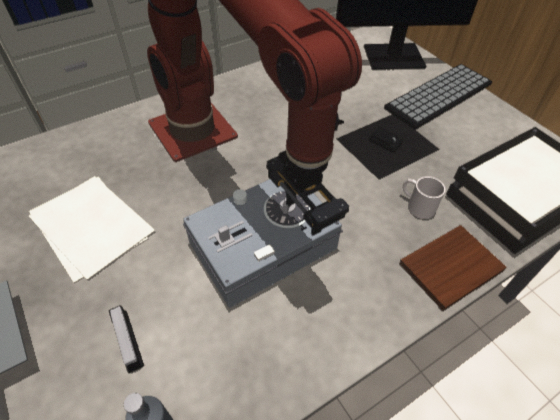

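View pics/side0.png

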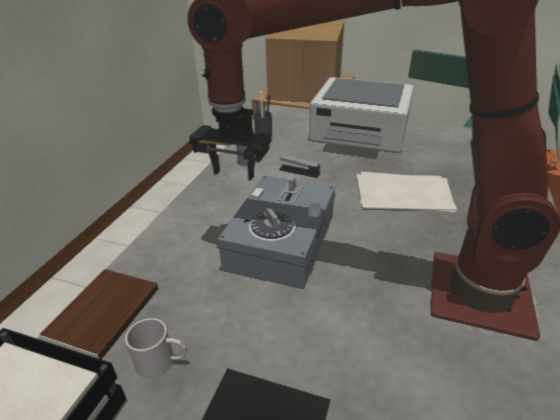

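View pics/wrist0.png

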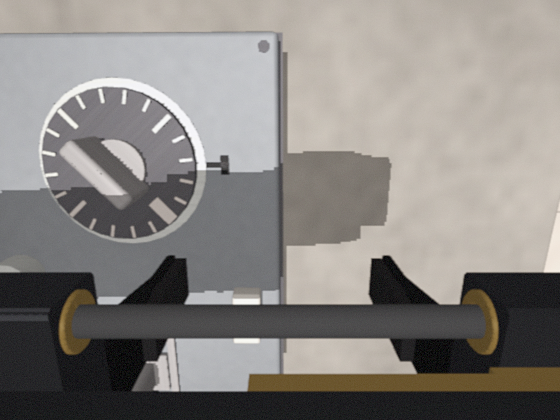

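Wrist view: dial disc centred near (122,160), broad 0 mark at (163,210), bar running from (68,150) to (128,200), index T at (215,165), eraser at (247,315), bolt rails at (165,370). I'll measure these.

```bash
cat > h.py <<'E'
from rig import env, vision
import numpy as np, cv2
def ray(c,u,v,z):
    K=c["camera_matrix"];T=c["T"]
    d=np.array([(u-K[0,2])/K[0,0],-(v-K[1,2])/K[1,1],-1.0]); d=T[:3,:3]@d;o=T[:3,3]
    return o+d*(z-o[2])/d[2]
def proj(c,p):
    K=c["camera_matrix"];T=c["T"]
    q=T[:3,:3].T@(np.array(p)-T[:3,3]); return np.array([K[0,0]*q[0]/-q[2]+K[0,2],K[1,1]*-q[1]/-q[2]+K[1,2]])
def rect(c,x0,x1,y0,y1,z,s=2000):
    # top-down rectified: right = +x, up=+y ; s px per m
    src=[(x0,y1),(x1,y1),(x1,y0),(x0,y0)]
    a=np.float32([proj(c,(x,y,z)) for x,y in src]); W=int((x1-x0)*s);H=int((y1-y0)*s)
    return cv2.warpPerspective(c["color"],cv2.getPerspectiveTransform(a,np.float32([(0,0),(W,0),(W,H),(0,H)])),(W,H))
E
python3 - <<'E'
from h import *
c=vision.read_camera("wrist")
im=c["color"]
cv2.imwrite("pics/w_zoom.png",cv2.resize(im[20:260,0:300],None,fx=2.5,fy=2.5,interpolation=cv2.INTER_CUBIC)[:,:,::-1])
g=cv2.cvtColor(im,cv2.COLOR_RGB2GRAY)
# rim ring rough
for n,u,v,z in [("idx",206,165,.11),("idxend",228,165,.11),("zero",163,210,.119),("boxR1",282,40,.11),("boxR2",282,260,.11),("TR",281,34,.11),("T0",0,35,.11),("L",40,155,.119),("R",205,165,.119),("top",120,78,.119),("bot",125,242,.119)]:
    print(n,ray(c,u,v,z).round(4))
s=vision.read_camera("side"); cv2.imwrite("pics/s_zoom.png",cv2.resize(s["color"][150:300,200:360],None,fx=4,fy=4,interpolation=cv2.INTER_CUBIC)[:,:,::-1])
s=vision.read_camera("scene"); cv2.imwrite("pics/sc_zoom.png",cv2.resize(s["color"][160:310,170:360],None,fx=4,fy=4,interpolation=cv2.INTER_CUBIC)[:,:,::-1])
E
```

```text
idx [0.5962 0.036  0.11  ]
idxend [0.6124 0.036  0.11  ]
zero [0.5642 0.004  0.119 ]
boxR1 [0.6522 0.1204 0.11  ]
boxR2 [ 0.6525 -0.0401  0.11  ]
TR [0.6515 0.1241 0.11  ]
T0 [0.4628 0.1237 0.11  ]
L [0.4805 0.0446 0.119 ]
R [0.5972 0.0374 0.119 ]
top [0.5437 0.0959 0.119 ]
bot [ 0.533  -0.0213  0.119 ]
```

View pics/w_zoom.png

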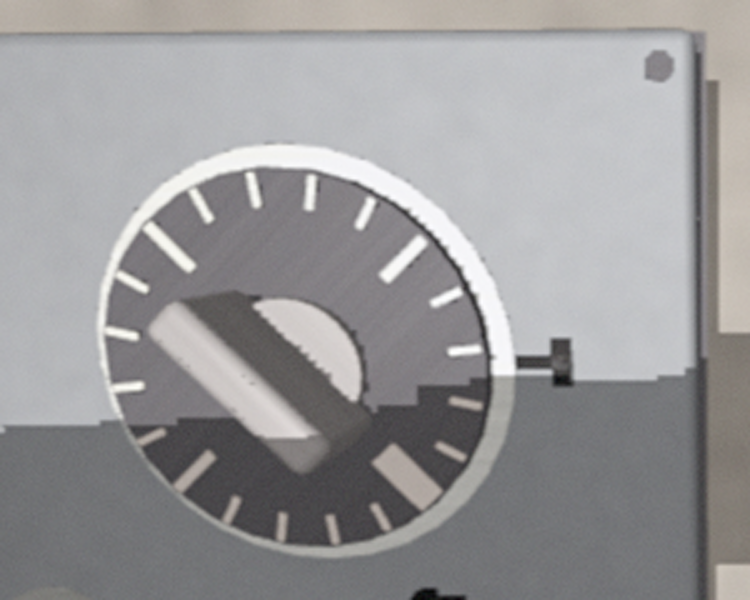

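View pics/s_zoom.png

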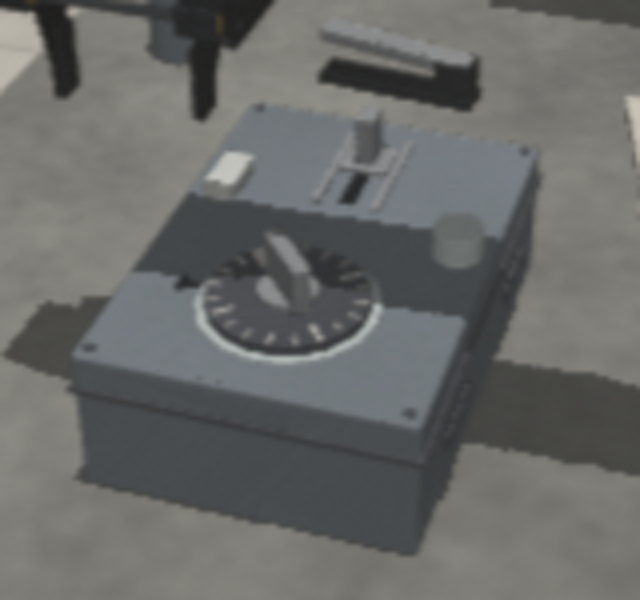

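View pics/sc_zoom.png

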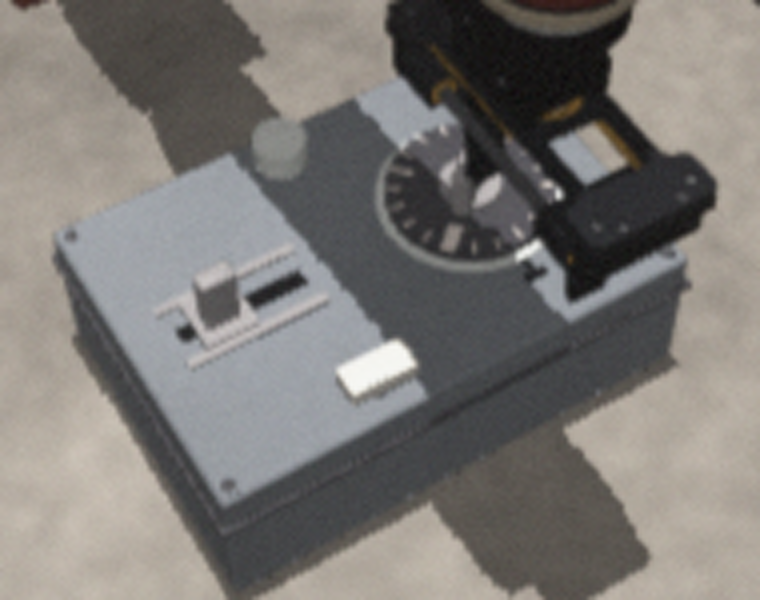

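The 0 mark is at the lower right, about 46° clockwise of the index, so the dial reads roughly 2.6. This means the "2.5–3.9" start range is in dial numbers, not radians. Next I'll compute the centre and angles more exactly.

```bash
cat >> h.py <<'E'
def dialfit(c,cx,cy,name,z=.119):
    r=rect(c,cx-.075,cx+.075,cy-.075,cy+.075,z,4000); cv2.imwrite(f"pics/{name}.png",r[:,:,::-1]); return r
E
python3 - <<'E'
from h import *
c=vision.read_camera("wrist")
f=lambda u,v:ray(c,u/2.5-.3,v/2.5+20-.3,.119)[:2]
P={k:f(*p) for k,p in dict(a0=(407,477),a5=(404,259),a10=(169,248),a15=(195,471)).items()}
for k in P: print(k,P[k].round(4))
A=np.c_[P['a10']-P['a0'],-(P['a15']-P['a5'])];t=np.linalg.solve(A,P['a5']-P['a0']);print("centre",(P['a0']+t[0]*(P['a10']-P['a0'])).round(4))
for a,b in (('a10','a0'),('a15','a5')): d=P[b]-P[a];print(np.degrees(np.arctan2(d[1],d[0])))
dialfit(c,.537,.036,"r0")
for n,p,z in [("tin",(20,265),.132),("eras",(247,315),.124),("idx",(215,165),.11)]: print(n,ray(c,*p,z).round(4))
s=vision.read_camera("scene")
for n,(u,v),z in [("finTL",(195,280),.154),("finTR",(237,262),.154),("finBase",(217,313),.12),("corner far-right(-y)",(215,500),.11),("near-right corner",(57,237),.11),("far-left",(690,258),.11),("tin top",(280,130),.132)]:
    print(n,ray(s,u/4+170,v/4+160,z).round(4))
s2=vision.read_camera("side")
for n,(u,v),z in [("fin top",(368,113),.154),("tintop",(460,226),.132),("c1",(80,357),.11),("c2",(250,105),.11),("c3",(535,150),.11),("c4",(422,432),.11)]:
    print("side",n,ray(s2,u/4+200,v/4+150,z).round(4))
E
```

```text
a0 [0.5639 0.0035]
a5 [0.5688 0.0664]
a10 [0.5041 0.0694]
a15 [0.5013 0.0054]
centre [0.5348 0.0357]
-47.757713689610746
42.08347444735327
tin [ 0.4592 -0.0345  0.132 ]
eras [ 0.6249 -0.0814  0.124 ]
idx [0.603  0.0359 0.11  ]
finTL [ 0.5352 -0.1546  0.154 ]
finTR [ 0.5364 -0.1277  0.154 ]
finBase [ 0.5398 -0.146   0.12  ]
corner far-right(-y) [ 0.6461 -0.2033  0.11  ]
near-right corner [ 0.4289 -0.2018  0.11  ]
far-left [0.6498 0.1265 0.11  ]
tin top [ 0.441  -0.0483  0.132 ]
side fin top [ 0.5364 -0.1409  0.154 ]
side tintop [ 0.4442 -0.0541  0.132 ]
side c1 [0.6406 0.1271 0.11  ]
side c2 [ 0.6494 -0.195   0.11  ]
side c3 [ 0.4241 -0.1982  0.11  ]
side c4 [0.4179 0.1283 0.11  ]
```

View pics/r0.png

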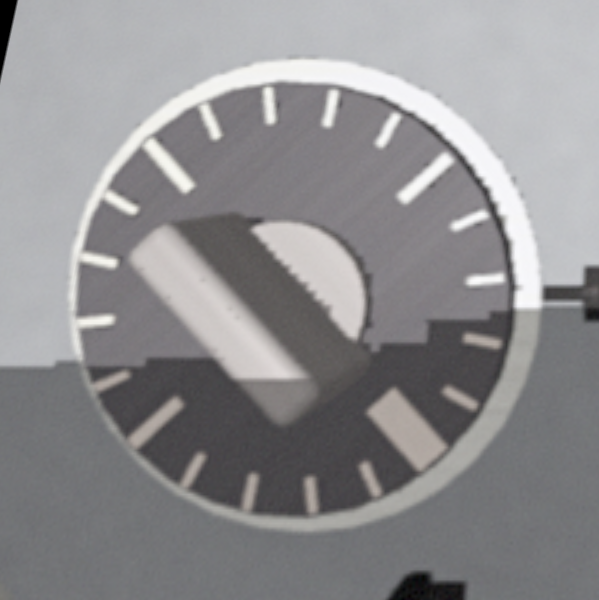

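>>> step_arm:
  linear:
    - [-0.03,0.009,0]
    - [-0.06,0.018,0]
    - [-0.09,0.027,0]
    - [-0.115,0.036,0]
    - [-0.115,0.036,0]
    - [-0.115,0.036,0]
    - [-0.115,0.036,-0.02]
    - [-0.115,0.036,-0.03]
    - [-0.115,0.036,-0.03]
  turn: [8,16,24,32,40,42,42,42,42]
  hand: [0.045,0.045,0.045,0.045,0.045,0.045,0.045,0.045,0.045]
  grip_force: 40

```text
time: 1.35
tcp_pos: [0.534, 0.0358, 0.2079]
tool_rot: [-0.001, 0.407, 0.913, -0.001]
ft_force: [-0.2, 0.1, -0.1]
grip_width: 0.0447
```

Run:
```python
from h import *
for n in ["scene","side","wrist"]:
    c=vision.read_camera(n); im=c["color"][:,:,::-1]
    if n!="wrist": im=cv2.resize(im[130:310,170:370],None,fx=3,fy=3,interpolation=cv2.INTER_CUBIC)
    cv2.imwrite(f"pics/{n}1.png",im)
s=env.get_state(); print(s["tcp_pos"],s["joints"][6],s["grip_width"],s["ft_torque"],s["tool_rot"])
```

```text
[0.53522797 0.03598772 0.21006881] 0.5745107385845721 0.04517502022574848 [ 0.04484208 -0.10063112  0.01838321] [2.05977883e-04 4.06837725e-01 9.13500420e-01 7.01002658e-05]
```

View pics/wrist1.png

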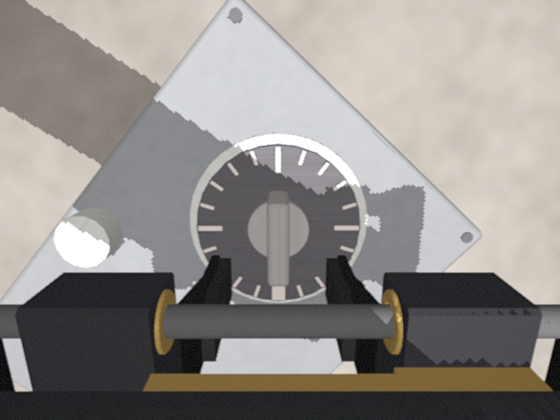

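View pics/side1.png

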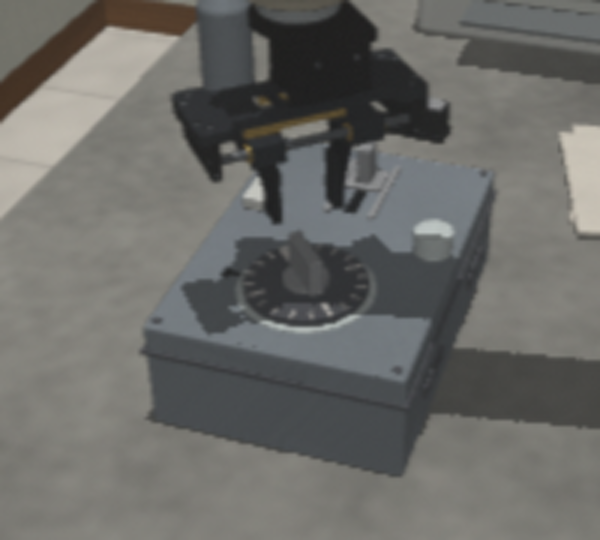

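The bar is vertical in the wrist view at column 278 (the image centre is 278) and the fingers sit evenly at columns 215 and 342. The grasp is aligned, so I'll descend and close.

>>> step_arm:
  linear:
    - [0,0,-0.02]
    - [0,0,-0.04]
    - [0,0,-0.055]
    - [0,0,-0.065]
    - [0,0,-0.066]
    - [0,0,-0.066]
    - [0,0,-0.066]
    - [0,0,-0.066]
    - [0,0,-0.066]
    - [0,0,-0.066]
    - [0,0,-0.066]
  turn: [0,0,0,0,0,0,0,0,0,0,0]
  hand: [0.045,0.045,0.045,0.045,0.045,0.02,0.01,0.0,0.0,0.0,0.0]
  grip_force: 40

```text
time: 2.6
tcp_pos: [0.535, 0.0357, 0.1443]
tool_rot: [0.0, 0.407, 0.913, -0.0]
ft_force: [-2.8, -1.3, 4.3]
grip_width: 0.0125
```

Run:
```python
from h import *
from scipy.spatial.transform import Rotation as R
c=vision.read_camera("wrist"); cv2.imwrite("pics/wrist2.png",c["color"][:,:,::-1])
s=env.get_state(); q=s["tool_rot"]; y=R.from_quat(q[[1,2,3,0]]).as_matrix()[:,1]; print(np.degrees(np.arctan2(y[1],y[0])),s["tcp_pos"],s["grip_width"],s["ft_force"],s["ft_torque"])
```

```text
41.97695763399563 [0.53506739 0.03572567 0.14430875] 0.013183328918114356 [-4.20326819 -1.05247098  4.73936283] [-0.3337016   0.67949927  0.00821364]
```

View pics/wrist2.png

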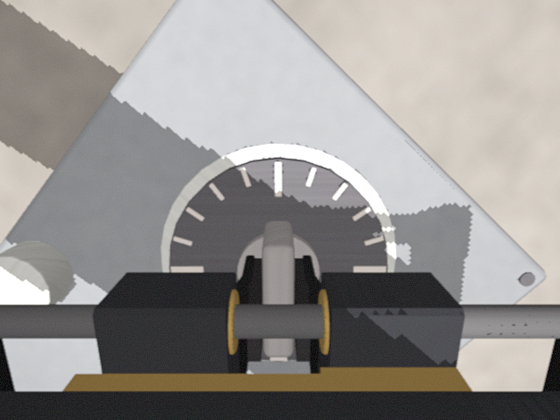

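>>> step_arm:
  linear:
    - [0,0,0]
    - [0,0,0]
    - [0,0,0]
    - [0,0,0]
    - [0,0,0]
    - [0,0,0]
    - [0,0,0]
    - [0,0,0]
    - [0,0,0]
    - [0,0,0]
    - [0,0,0]
    - [0,0,0]
    - [0,0,0]
    - [0,0,0]
    - [0,0,0]
    - [0,0,0]
    - [0,0,0]
    - [0,0,0]
    - [0,0,0]
    - [0,0,0]
  turn: [-3,-7,-11,-15,-19,-23,-27,-31,-34,-37,-39,-40,-41,-42,-42,-42,-42,-42,-42,-42]
  hand: [0,0,0,0,0,0,0,0,0,0,0,0,0,0,0,0,0,0,0,0]

```text
time: 4.65
tcp_pos: [0.535, 0.0356, 0.1443]
tool_rot: [0.0, 0.707, 0.707, -0.0]
ft_force: [-3.5, -1.0, 4.2]
grip_width: 0.0128
```

```bash
cat > st.py <<'E'
from h import *
from scipy.spatial.transform import Rotation as R
import sys
c=vision.read_camera("wrist"); cv2.imwrite(f"pics/{sys.argv[1]}.png",c["color"][:,:,::-1])
s=env.get_state(); q=s["tool_rot"]; y=R.from_quat(q[[1,2,3,0]]).as_matrix()[:,1]; print(s["time"],np.degrees(np.arctan2(y[1],y[0])),s["tcp_pos"],s["grip_width"],s["ft_force"],s["ft_torque"],s["joints"][6])
E
python3 st.py w3
```

```text
4.7 -0.019238686586353988 [0.53500225 0.03569644 0.14434981] 0.012466423310560104 [-3.88874711 -1.39095741  4.09370371] [-0.29688787  0.75401099 -0.09529053] -0.1510124710902003
```

View pics/w3.png

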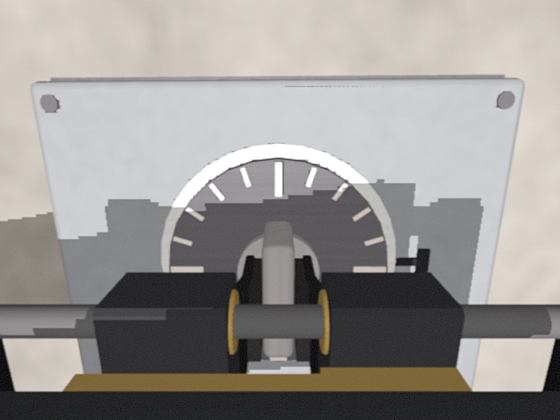

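Run:
```python
from h import *
c=vision.read_camera("wrist")
for p,z in [((375,269),.119),((355,269),.119),((200,269),.119),((407,262),.11),((420,262),.11),((278,180),.119),((36,83),.11),((522,80),.11)]: print(p,ray(c,*p,z).round(4))
cv2.imwrite("pics/w3z.png",cv2.resize(c["color"][230:290,330:450],None,fx=6,fy=6)[:,:,::-1])
```

```text
(375, 269) [0.5833 0.0358 0.119 ]
(355, 269) [0.5733 0.0359 0.119 ]
(200, 269) [0.4959 0.036  0.119 ]
(407, 262) [0.6023 0.0356 0.11  ]
(420, 262) [0.6091 0.0356 0.11  ]
(278, 180) [0.5349 0.0811 0.119 ]
(36, 83) [0.4249 0.1242 0.11  ]
(522, 80) [0.6457 0.1252 0.11  ]
```

View pics/w3z.png

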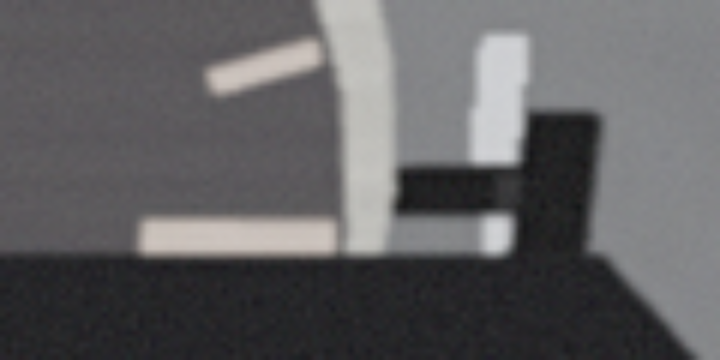

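Mark 5 lies on the index line (both at y≈0.036) and was held for about 0.6 s. Now I'll turn left, quickly over the stretch known to be free.

>>> step_arm:
  linear:
    - [0,0,0]
    - [0,0,0]
    - [0,0,0]
    - [0,0,0]
    - [0,0,0]
    - [0,0,0]
    - [0,0,0]
    - [0,0,0]
    - [0,0,0]
    - [0,0,0]
    - [0,0,0]
    - [0,0,0]
    - [0,0,0]
    - [0,0,0]
    - [0,0,0]
    - [0,0,0]
    - [0,0,0]
    - [0,0,0]
    - [0,0,0]
    - [0,0,0]
  turn: [2,6,10,14,18,22,26,30,34,38,42,46,50,54,58,62,65,67,68,68]
  hand: [0,0,0,0,0,0,0,0,0,0,0,0,0,0,0,0,0,0,0,0]

```text
time: 6.75
tcp_pos: [0.5351, 0.0358, 0.1444]
tool_rot: [0.0, 0.191, 0.982, -0.0]
ft_force: [-2.5, -1.9, 3.5]
grip_width: 0.013
```

```bash
cat > tq.py <<'E'
from h import *
from scipy.spatial.transform import Rotation as R
t=[];f=[]
for i in range(4):
    vision.read_camera("wrist"); s=env.get_state(); t.append(s["ft_torque"]);f.append(s["ft_force"])
q=s["tool_rot"]; y=R.from_quat(q[[1,2,3,0]]).as_matrix()[:,1]
print(round(s["time"],2),"ang",np.degrees(np.arctan2(y[1],y[0])).round(2),"tcp",s["tcp_pos"].round(4),"tz",np.mean(t,0).round(3),np.std(t,0)[2].round(3),"f",np.mean(f,0).round(1),"effort7",s["effort"][6].round(3))
E
python3 tq.py
```

```text
6.95 ang 67.95 tcp [0.535  0.0357 0.1443] tz [-0.08   0.447  0.018] 0.039 f [-2.  -0.8  2.2] effort7 -0.04
```

>>> step_arm:
  linear:
    - [0,0,0]
    - [0,0,0]
    - [0,0,0]
    - [0,0,0]
  turn: [1,2,3,4]
  hand: [0,0,0,0]

```text
time: 7.35
tcp_pos: [0.5351, 0.0358, 0.1443]
tool_rot: [0.0, 0.156, 0.988, -0.0]
ft_force: [-2.4, -1.3, 3.2]
grip_width: 0.0127
```

```bash
python3 tq.py
```

```text
7.55 ang 71.95 tcp [0.5351 0.0357 0.1443] tz [-0.084  0.474  0.033] 0.032 f [-1.8 -0.7  2.8] effort7 0.021
```

>>> step_arm:
  linear:
    - [0,0,0]
    - [0,0,0]
    - [0,0,0]
    - [0,0,0]
  turn: [1,2,3,4]
  hand: [0,0,0,0]

```text
time: 7.95
tcp_pos: [0.5351, 0.0358, 0.1443]
tool_rot: [0.0, 0.122, 0.993, -0.0]
ft_force: [-2.0, 0.1, 2.7]
grip_width: 0.013
```

```bash
python3 tq.py
```

```text
8.15 ang 75.95 tcp [0.5351 0.0358 0.1444] tz [-0.058  0.474  0.034] 0.018 f [-2.4 -0.4  2.6] effort7 0.021
```

>>> step_arm:
  linear:
    - [0,0,0]
    - [0,0,0]
    - [0,0,0]
    - [0,0,0]
  turn: [1,2,3,4]
  hand: [0,0,0,0]

```text
time: 8.55
tcp_pos: [0.535, 0.0358, 0.1443]
tool_rot: [0.0, 0.087, 0.996, -0.0]
ft_force: [-2.8, -0.5, 3.4]
grip_width: 0.0124
```

```bash
python3 tq.py
```

```text
8.75 ang 79.95 tcp [0.5351 0.0358 0.1443] tz [-0.043  0.473  0.035] 0.018 f [-2.5 -0.4  3. ] effort7 0.021
```

>>> step_arm:
  linear:
    - [0,0,0]
    - [0,0,0]
    - [0,0,0]
    - [0,0,0]
  turn: [1,2,3,4]
  hand: [0,0,0,0]

```text
time: 9.15
tcp_pos: [0.535, 0.0358, 0.1443]
tool_rot: [0.0, 0.052, 0.999, -0.0]
ft_force: [-2.6, -0.6, 2.0]
grip_width: 0.0128
```

```bash
python3 tq.py
```

```text
9.35 ang 83.95 tcp [0.5351 0.0358 0.1443] tz [-0.032  0.465  0.017] 0.034 f [-2.3 -0.7  2.8] effort7 0.021
```

>>> step_arm:
  linear:
    - [0,0,0]
    - [0,0,0]
    - [0,0,0]
    - [0,0,0]
  turn: [1,2,3,4]
  hand: [0,0,0,0]

```text
time: 9.75
tcp_pos: [0.5351, 0.0358, 0.1443]
tool_rot: [0.0, 0.017, 1.0, -0.0]
ft_force: [-2.2, 0.2, 2.0]
grip_width: 0.0129
```

```bash
python3 tq.py
```

```text
9.95 ang 87.95 tcp [0.5351 0.0358 0.1443] tz [-0.015  0.476  0.023] 0.037 f [-2.5 -0.3  2.9] effort7 0.021
```

>>> step_arm:
  linear:
    - [0,0,0]
    - [0,0,0]
    - [0,0,0]
    - [0,0,0]
  turn: [1,2,3,4]
  hand: [0,0,0,0]

```text
time: 10.35
tcp_pos: [0.5351, 0.0358, 0.1443]
tool_rot: [0.0, -0.018, 1.0, -0.0]
ft_force: [-3.1, -0.8, 3.0]
grip_width: 0.0126
```

```bash
python3 tq.py
```

```text
10.55 ang 91.94 tcp [0.5351 0.0358 0.1444] tz [0.01  0.488 0.039] 0.057 f [-2.3 -0.8  3.1] effort7 0.021
```

>>> step_arm:
  linear:
    - [0,0,0]
    - [0,0,0]
    - [0,0,0]
    - [0,0,0]
  turn: [1,2,3,4]
  hand: [0,0,0,0]

```text
time: 10.95
tcp_pos: [0.535, 0.0358, 0.1443]
tool_rot: [0.0, -0.053, 0.999, -0.0]
ft_force: [-2.1, -0.1, 2.5]
grip_width: 0.0124
```

```bash
python3 tq.py
```

```text
11.15 ang 95.95 tcp [0.5351 0.0359 0.1443] tz [0.041 0.496 0.02 ] 0.018 f [-2.6 -0.6  3.1] effort7 0.021
```

>>> step_arm:
  linear:
    - [0,0,0]
    - [0,0,0]
    - [0,0,0]
    - [0,0,0]
  turn: [1,2,3,4]
  hand: [0,0,0,0]

```text
time: 11.55
tcp_pos: [0.535, 0.0358, 0.1443]
tool_rot: [0.0, -0.087, 0.996, -0.0]
ft_force: [-1.4, 0.5, 2.2]
grip_width: 0.0131
```

```bash
python3 tq.py
```

```text
11.75 ang 99.94 tcp [0.5351 0.0358 0.1443] tz [0.056 0.528 0.016] 0.054 f [-2.4 -0.9  2.6] effort7 0.021
```

>>> step_arm:
  linear:
    - [0,0,0]
    - [0,0,0]
    - [0,0,0]
    - [0,0,0]
  turn: [1,2,3,4]
  hand: [0,0,0,0]

```text
time: 12.15
tcp_pos: [0.5351, 0.0358, 0.1443]
tool_rot: [0.0, -0.122, 0.993, -0.0]
ft_force: [-1.3, -0.3, 2.8]
grip_width: 0.0127
```

```bash
python3 tq.py
```

```text
12.35 ang 103.94 tcp [0.5351 0.0358 0.1443] tz [0.073 0.529 0.015] 0.034 f [-2.3 -0.3  3.5] effort7 0.021
```

>>> step_arm:
  linear:
    - [0,0,0]
    - [0,0,0]
    - [0,0,0]
    - [0,0,0]
  turn: [1,2,3,4]
  hand: [0,0,0,0]

```text
time: 12.75
tcp_pos: [0.535, 0.0359, 0.1443]
tool_rot: [0.0, -0.157, 0.988, -0.0]
ft_force: [-2.5, -0.9, 3.9]
grip_width: 0.0127
```

```bash
python3 tq.py; python3 st.py w4
```

```text
12.95 ang 107.94 tcp [0.5351 0.0359 0.1443] tz [0.059 0.528 0.036] 0.066 f [-2.7 -0.4  3.1] effort7 0.021
13.0 107.93523657141318 [0.53505469 0.03582745 0.14433645] 0.012456490592552388 [-3.4966244  -1.32746717  2.44209466] [0.06079879 0.54528957 0.0747074 ] 1.7025911412404162
```

View pics/w4.png

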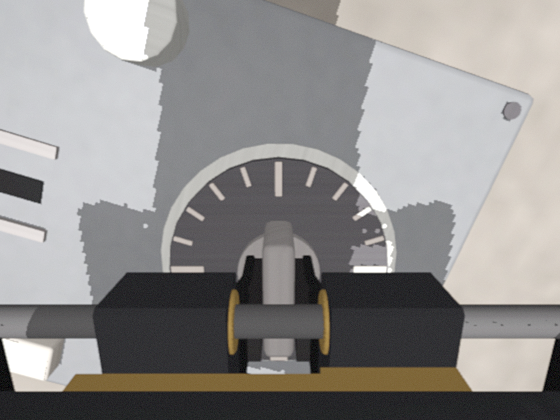

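The dial is still following the grip: mark 10 is at (278,178), lined up with the bar, and the torque hasn't risen. I'll keep going in 4° steps.

>>> step_arm:
  linear:
    - [0,0,0]
    - [0,0,0]
    - [0,0,0]
    - [0,0,0]
  turn: [1,2,3,4]
  hand: [0,0,0,0]

```text
time: 13.4
tcp_pos: [0.535, 0.0358, 0.1443]
tool_rot: [0.0, -0.191, 0.982, -0.0]
ft_force: [-2.6, -0.7, 3.4]
grip_width: 0.0128
```

```bash
python3 tq.py
```

```text
13.6 ang 111.93 tcp [0.5351 0.0358 0.1444] tz [0.08  0.562 0.051] 0.033 f [-2.4 -0.   3. ] effort7 0.021
```

>>> step_arm:
  linear:
    - [0,0,0]
    - [0,0,0]
    - [0,0,0]
    - [0,0,0]
  turn: [1,2,3,4]
  hand: [0,0,0,0]

```text
time: 14.0
tcp_pos: [0.535, 0.0359, 0.1443]
tool_rot: [0.0, -0.225, 0.974, -0.0]
ft_force: [-3.2, -0.5, 2.9]
grip_width: 0.0129
```

```bash
python3 tq.py
```

```text
14.2 ang 115.93 tcp [0.5351 0.0359 0.1443] tz [0.07  0.571 0.026] 0.027 f [-2.3 -0.4  2.9] effort7 0.021
```

>>> step_arm:
  linear:
    - [0,0,0]
    - [0,0,0]
    - [0,0,0]
    - [0,0,0]
  turn: [1,2,3,4]
  hand: [0,0,0,0]

```text
time: 14.6
tcp_pos: [0.535, 0.0359, 0.1443]
tool_rot: [0.0, -0.259, 0.966, -0.0]
ft_force: [-2.0, -1.1, 2.7]
grip_width: 0.0125
```

```bash
python3 tq.py
```

```text
14.8 ang 119.93 tcp [0.535  0.0359 0.1443] tz [0.123 0.557 0.009] 0.034 f [-2.1 -0.4  3.1] effort7 0.021
```

>>> step_arm:
  linear:
    - [0,0,0]
    - [0,0,0]
    - [0,0,0]
    - [0,0,0]
  turn: [1,2,3,4]
  hand: [0,0,0,0]

```text
time: 15.2
tcp_pos: [0.535, 0.0359, 0.1443]
tool_rot: [0.0, -0.293, 0.956, -0.0]
ft_force: [-2.1, 0.4, 2.3]
grip_width: 0.0127
```

```bash
python3 tq.py
```

```text
15.4 ang 123.93 tcp [0.535  0.0359 0.1443] tz [0.11  0.615 0.053] 0.026 f [-2.6  0.   3.1] effort7 0.021
```

>>> step_arm:
  linear:
    - [0,0,0]
    - [0,0,0]
    - [0,0,0]
    - [0,0,0]
  turn: [1,2,3,4]
  hand: [0,0,0,0]

```text
time: 15.8
tcp_pos: [0.535, 0.0359, 0.1443]
tool_rot: [0.0, -0.326, 0.945, -0.0]
ft_force: [-3.2, 0.2, 2.5]
grip_width: 0.0129
```

```bash
python3 tq.py;python3 tq.py
```

```text
16.0 ang 127.93 tcp [0.535  0.0359 0.1444] tz [0.097 0.626 0.026] 0.068 f [-2.6 -0.4  3.2] effort7 0.028
16.2 ang 127.92 tcp [0.535  0.0359 0.1443] tz [0.087 0.636 0.036] 0.026 f [-2.6 -0.4  3.7] effort7 -0.033
```

>>> step_arm:
  linear:
    - [0,0,0]
    - [0,0,0]
    - [0,0,0]
    - [0,0,0]
  turn: [1,2,3,3]
  hand: [0,0,0,0]

```text
time: 16.6
tcp_pos: [0.5351, 0.0359, 0.1444]
tool_rot: [0.0, -0.35, 0.937, -0.0]
ft_force: [-3.0, 0.3, 3.7]
grip_width: 0.0127
```

```bash
python3 tq.py;python3 tq.py
```

```text
16.8 ang 130.92 tcp [0.535  0.0359 0.1443] tz [ 0.129  0.648 -0.012] 0.03 f [-2.5  0.2  3.1] effort7 0.024
17.0 ang 130.92 tcp [0.535  0.0359 0.1443] tz [ 0.13   0.626 -0.027] 0.025 f [-3.   0.   3.3] effort7 0.02
```

>>> step_arm:
  linear:
    - [0,0,0]
    - [0,0,0]
    - [0,0,0]
    - [0,0,0]
  turn: [1,2,3,3]
  hand: [0,0,0,0]

```text
time: 17.4
tcp_pos: [0.535, 0.0359, 0.1444]
tool_rot: [0.0, -0.374, 0.927, -0.0]
ft_force: [-2.4, -0.2, 3.4]
grip_width: 0.0128
```

```bash
python3 tq.py;python3 tq.py
```

```text
17.6 ang 133.92 tcp [0.535  0.0359 0.1443] tz [ 0.129  0.661 -0.089] 0.026 f [-2.7 -0.   3.4] effort7 0.083
17.8 ang 133.92 tcp [0.535  0.0359 0.1443] tz [ 0.106  0.678 -0.077] 0.026 f [-2.9  0.2  3.7] effort7 0.079
```

The torque is dropping about 0.065 N m per 3°, so the stop is at roughly 129.5°. I'll lean a little further, to about 0.16 rad of wind-up.

>>> step_arm:
  linear:
    - [0,0,0]
    - [0,0,0]
    - [0,0,0]
    - [0,0,0]
    - [0,0,0]
    - [0,0,0]
    - [0,0,0]
    - [0,0,0]
  turn: [1,2,3,4,4.5,4.5,4.5,4.5]
  hand: [0,0,0,0,0,0,0,0]

```text
time: 18.6
tcp_pos: [0.535, 0.0359, 0.1443]
tool_rot: [0.0, -0.41, 0.912, -0.0]
ft_force: [-3.6, 0.2, 3.8]
grip_width: 0.0126
```

```bash
python3 tq.py;python3 tq.py; python3 st.py w5
```

```text
18.8 ang 138.42 tcp [0.535  0.0359 0.1444] tz [ 0.107  0.726 -0.207] 0.019 f [-2.5  0.   3.3] effort7 0.183
19.0 ang 138.42 tcp [0.535  0.0359 0.1443] tz [ 0.117  0.736 -0.197] 0.015 f [-2.8  0.   3.6] effort7 0.185
19.05 138.4211014633163 [0.53500093 0.03590308 0.14432095] 0.013291826855090859 [-2.97608893  0.51946569  3.01694293] [ 0.11011072  0.64203598 -0.2032901 ] 2.2256699391206487
```

View pics/w5.png

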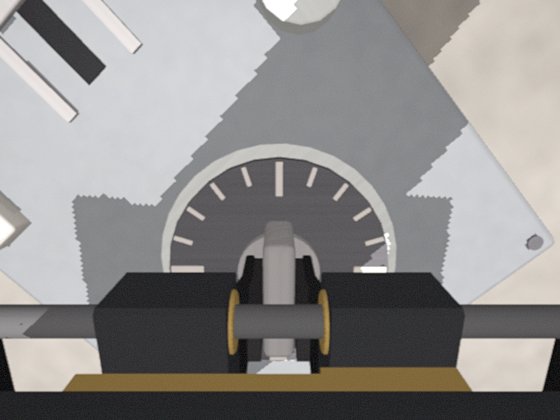

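Mark 10 is still lined up with the bar at (278,178), so the grip hasn't slipped. The torque change of about 0.2 N m was held for more than 0.5 s. Now back right to 2, which is a tool angle of 54°.

>>> step_arm:
  linear:
    - [0,0,0]
    - [0,0,0]
    - [0,0,0]
    - [0,0,0]
    - [0,0,0]
    - [0,0,0]
    - [0,0,0]
    - [0,0,0]
    - [0,0,0]
    - [0,0,0]
    - [0,0,0]
    - [0,0,0]
    - [0,0,0]
    - [0,0,0]
    - [0,0,0]
    - [0,0,0]
    - [0,0,0]
    - [0,0,0]
    - [0,0,0]
  turn: [-2,-6,-10,-14,-18,-22,-26,-30,-34,-38,-42,-46,-50,-54,-58,-62,-66,-70,-72]
  hand: [0,0,0,0,0,0,0,0,0,0,0,0,0,0,0,0,0,0,0]

```text
time: 20.95
tcp_pos: [0.5351, 0.0358, 0.1443]
tool_rot: [0.0, 0.206, 0.979, -0.0]
ft_force: [-2.3, -0.1, 3.1]
grip_width: 0.0127
```

>>> step_arm:
  linear:
    - [0,0,0]
    - [0,0,0]
    - [0,0,0]
    - [0,0,0]
    - [0,0,0]
    - [0,0,0]
    - [0,0,0]
    - [0,0,0]
    - [0,0,0]
    - [0,0,0]
  turn: [-4,-8,-10,-11.5,-12.4,-12.4,-12.4,-12.4,-12.4,-12.4]
  hand: [0,0,0,0,0,0,0,0,0,0]

```text
time: 21.95
tcp_pos: [0.535, 0.0357, 0.1443]
tool_rot: [0.0, 0.31, 0.951, -0.0]
ft_force: [-3.1, -0.9, 2.9]
grip_width: 0.013
```

```bash
python3 tq.py; python3 st.py w6
```

```text
22.15 ang 53.88 tcp [0.5351 0.0357 0.1443] tz [-0.023  0.623  0.003] 0.031 f [-3.1  0.1  3.6] effort7 0.023
22.2 53.88395536749239 [0.5350715  0.03576461 0.14434531] 0.012693877812597424 [-2.94339817 -0.84545879  3.2586838 ] [0.00694595 0.65597124 0.03059874] 0.7741578937091239
```

View pics/w6.png

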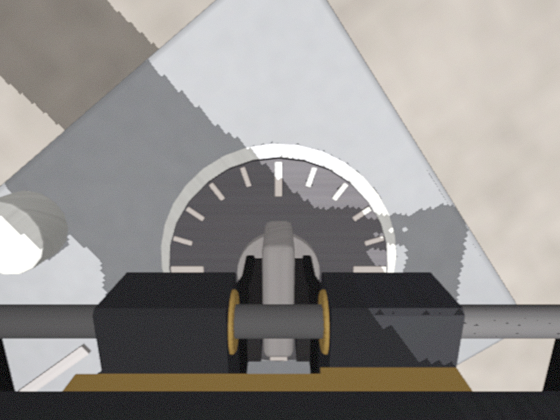

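At 2 and held. I'll release, rise, and move so the dial is in view.

>>> step_arm:
  linear:
    - [0,0,0]
    - [0,0,0]
    - [0,0,0]
    - [0,0,0]
    - [0,0,0.015]
    - [0,0,0.04]
    - [0,0,0.07]
    - [0,0,0.095]
    - [0,0,0.095]
  turn: [0,0,0,0,0,0,0,0,0]
  hand: [0.02,0.035,0.04,0.04,0.04,0.04,0.04,0.04,0.04]

```text
time: 23.1
tcp_pos: [0.5369, 0.036, 0.2431]
tool_rot: [0.003, 0.31, 0.951, 0.001]
ft_force: [0.3, -1.2, -0.1]
grip_width: 0.0399
```

>>> step_arm:
  linear:
    - [0,-0.04,0]
    - [0,-0.08,0]
    - [0,-0.12,0]
    - [0,-0.14,0]
    - [0,-0.14,0]
    - [0,-0.14,0]
    - [0,-0.14,0]
    - [0,-0.14,0]
  turn: [-8,-16,-24,-32,-40,-48,-54,-54]
  hand: [0.04,0.04,0.04,0.04,0.04,0.04,0.04,0.04]

```text
time: 23.9
tcp_pos: [0.5367, -0.104, 0.2423]
tool_rot: [0.003, 0.708, 0.706, -0.001]
ft_force: [0.1, 0.4, 0.1]
grip_width: 0.0401
```

```bash
python3 st.py w7
```

```text
23.95 0.023923627399319393 [ 0.53667344 -0.10391136  0.24241372] 0.0397687414059427 [ 0.52049151 -0.90572321 -0.34220154] [-0.02095305  0.02175727  0.03324631] 0.11436931504500329
```

View pics/w7.png

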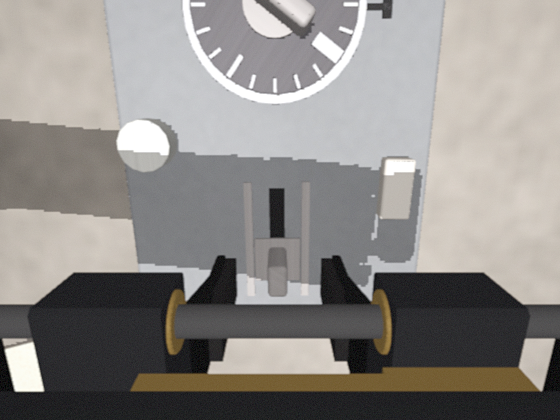

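The 0 mark is at (328,47) and the index T at (382,8). The fin is centred on column 278 around rows 250–295, and the eraser and tin look undisturbed. I'll quantify.

Run:
```python
from h import *
c=vision.read_camera("wrist")
cv2.imwrite("pics/w7z.png",cv2.resize(c["color"][170:320,200:360],None,fx=4,fy=4,interpolation=cv2.INTER_CUBIC)[:,:,::-1])
p=ray(c,328,47,.119);d=p[:2]-[.535,.0358];print("zero ang",np.degrees(np.arctan2(d[1],d[0])))
for n,q,z in [("mark2",(352,4),.119),("idx",(375,8),.11),("railL",(248,240),.113),("railR",(305,240),.113),("fintopfar",(278,248),.154),("plate far",(278,238),.115),("tin",(143,145),.132)]: print(n,ray(c,*q,z).round(4))
```

```text
zero ang -35.55937849357651
mark2 [0.5845 0.0361 0.119 ]
idx [0.6016 0.0357 0.11  ]
railL [ 0.5133 -0.1279  0.113 ]
railR [ 0.5581 -0.1279  0.113 ]
fintopfar [ 0.5368 -0.1181  0.154 ]
plate far [ 0.5369 -0.1255  0.115 ]
tin [ 0.4455 -0.0519  0.132 ]
```

View pics/w7z.png

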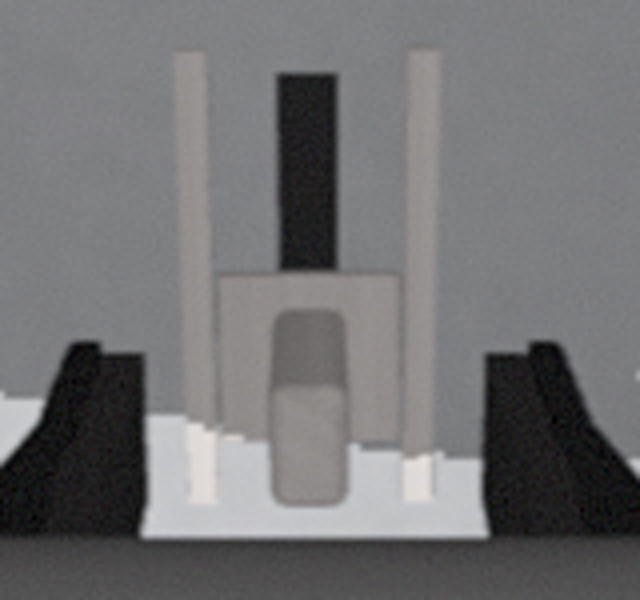

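The dial reads 2: the 0 mark is at −35.6°, where 2 would put it at −36°. The bolt fin is near (0.5365, −0.144). I'll descend onto it.

>>> step_arm:
  linear:
    - [0,-0.02,0]
    - [0,-0.04,0]
    - [0,-0.04,-0.03]
    - [0,-0.04,-0.06]
    - [0,-0.04,-0.085]
    - [0,-0.04,-0.098]
    - [0,-0.04,-0.098]
    - [0,-0.04,-0.098]
    - [0,-0.04,-0.098]
    - [0,-0.04,-0.098]
    - [0,-0.04,-0.098]
    - [0,-0.04,-0.098]
  turn: [0,0,0,0,0,0,0,0,0,0,0,0]
  hand: [0.04,0.04,0.04,0.04,0.04,0.04,0.04,0.02,0.0,0.0,0.0,0.0]
  grip_force: 25

```text
time: 25.2
tcp_pos: [0.5361, -0.144, 0.1453]
tool_rot: [0.003, 0.707, 0.708, -0.001]
ft_force: [-5.9, 0.1, 7.6]
grip_width: 0.0139
```

```bash
python3 st.py w8
```

```text
25.25 0.07698519421094759 [ 0.53606757 -0.1440273   0.14530405] 0.013621955942635662 [-5.22977695  0.30294965  7.53287974] [0.06207139 1.29580044 0.13168638] 0.1995499895137125
```

View pics/w8.png

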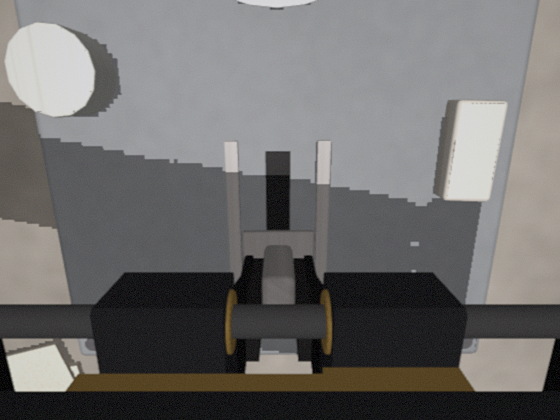

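Gripped on the fin. Now I'll slide it +y.

>>> step_arm:
  linear:
    - [0,0.003,0]
    - [0,0.007,0]
    - [0,0.011,0]
    - [0,0.015,0]
    - [0,0.019,0]
    - [0,0.023,0]
    - [0,0.026,0]
    - [0,0.028,0]
    - [0,0.03,0]
    - [0,0.03,0]
    - [0,0.03,0]
  turn: [0,0,0,0,0,0,0,0,0,0,0]
  hand: [0,0,0,0,0,0,0,0,0,0,0]

```text
time: 26.35
tcp_pos: [0.5359, -0.114, 0.1453]
tool_rot: [0.002, 0.707, 0.708, -0.001]
ft_force: [-4.2, -2.7, 1.6]
grip_width: 0.0141
```

```bash
python3 tq.py
```

```text
26.55 ang 0.08 tcp [ 0.5359 -0.1139  0.1453] tz [-0.544  1.086  0.125] 0.034 f [-4.6 -2.5  3.4] effort7 -0.118
```

>>> step_arm:
  linear:
    - [0,0.001,0]
    - [0,0.002,0]
    - [0,0.002,0]
    - [0,0.002,0]
  turn: [0,0,0,0]
  hand: [0,0,0,0]

```text
time: 26.95
tcp_pos: [0.5359, -0.1139, 0.1454]
tool_rot: [0.003, 0.707, 0.707, -0.002]
ft_force: [-2.8, -7.8, 0.6]
grip_width: 0.0136
```

```bash
python3 tq.py
```

```text
27.15 ang -0.02 tcp [ 0.5358 -0.1139  0.1453] tz [-1.836  0.636  0.156] 0.029 f [-2.  -8.4  1.2] effort7 -0.169
```

It's at the end stop: the TCP stays at −0.1139 while the force rises to 8 N. I'll back off to unload it, then release and rise.

>>> step_arm:
  linear:
    - [0,0,0]
    - [0,0,0]
    - [0,0,0]
    - [0,0,0]
    - [0,0,0.02]
    - [0,0,0.05]
    - [0,0,0.08]
    - [0,0,0.1]
    - [0,-0.02,0.12]
    - [0,-0.04,0.12]
    - [0,-0.04,0.12]
  turn: [0,0,0,0,0,0,0,0,0,0,0]
  hand: [0.02,0.035,0.04,0.04,0.04,0.04,0.04,0.04,0.04,0.04,0.04]

```text
time: 28.25
tcp_pos: [0.5358, -0.1567, 0.2661]
tool_rot: [0.004, 0.708, 0.706, -0.002]
ft_force: [-1.1, -1.4, 0.5]
grip_width: 0.0402
```

```bash
python3 st.py w9
python3 - <<'E'
from h import *
c=vision.read_camera("side"); cv2.imwrite("pics/side9.png",cv2.resize(c["color"][130:310,170:370],None,fx=3,fy=3)[:,:,::-1])
E
```

```text
28.3 -0.12691900059516623 [ 0.53584519 -0.15481821  0.26548704] 0.04003025540259963 [0.17184721 0.95047045 0.11070915] [ 0.04003747  0.00375687 -0.00457514] 0.20813590177713617
```

View pics/w9.png

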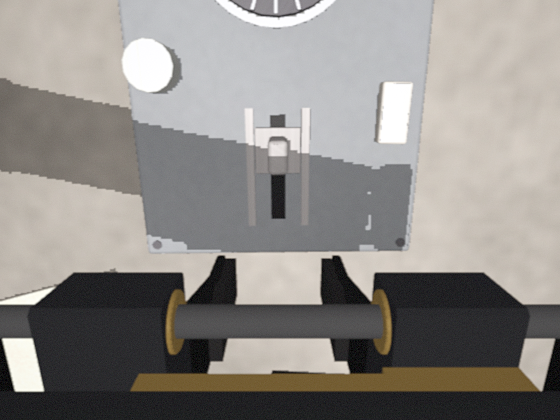

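View pics/side9.png

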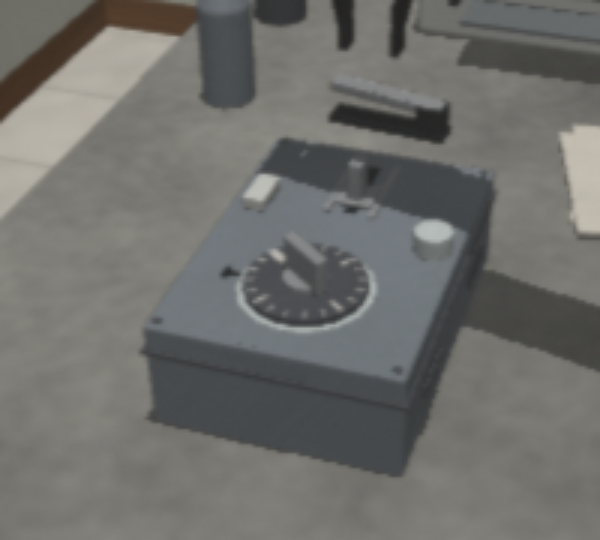

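The bolt plate's far edge is now at (278,127), the gripper is clear, and the tin and eraser are in place. A last numerical check.

Run:
```python
from h import *
c=vision.read_camera("wrist")
for n,q,z in [("plate far",(278,127),.115),("plate near",(278,174),.115),("tin",(148,65),.132),("eraser",(398,84),.124)]: print(n,ray(c,*q,z).round(4))
s=vision.read_camera("scene"); cv2.imwrite("pics/sc9.png",cv2.resize(s["color"][160:310,170:360],None,fx=4,fy=4,interpolation=cv2.INTER_CUBIC)[:,:,::-1])
```

```text
plate far [ 0.536  -0.0924  0.115 ]
plate near [ 0.536  -0.1292  0.115 ]
tin [ 0.4459 -0.0492  0.132 ]
eraser [ 0.6231 -0.0616  0.124 ]
```

View pics/sc9.png

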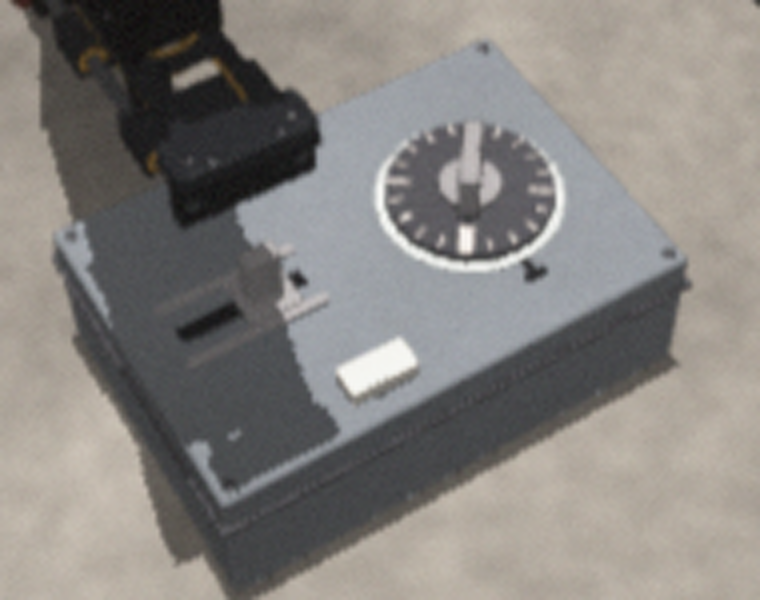

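```bash
python3 -c "
from rig import env
print(env.get_state()['qd'].round(3)); print(env.sign_off())"
```

```text
[-0.005 -0.    -0.002  0.001  0.002  0.001  0.002]
the job is handed in; nothing more can be done
None
```

The strongbox should now be unlocked, and the job is handed in. The work ended at about 28.5 s, and the hand-in itself gave no verdict.

- **Right to 5:** I gripped the dial bar and turned it clockwise to 5. Mark 5 lined up with the index, and I held it there for about 0.6 s.
- **Left to the stop:** I felt the stop at about 129.5° left of 5, near −2.2 on the disc. I then leaned on it to about 0.2 N m, roughly 0.11–0.16 rad of wind-up, for over 0.5 s. The torque reading had a small offset and noise of about 0.03 N m, so that wind-up is an estimate, but it lies within the 0.08–0.30 band.
- **Right to 2:** I brought the dial back to 2 and paused for about 0.7 s. After letting go, the 0 mark measured −35.6° against −36° for exactly 2.
- **Bolt:** I slid it 30 mm by arm position, until it stopped moving while the force rose to 8 N. The camera put the travel at 33 mm, which disagrees slightly but is close to the calibration error.

In the last pictures the dial was still at 2 and the gripper was open and clear. The tin was within 3 mm of its earlier position, within camera error. The eraser looked unmoved, and so did the stapler in the side view. I did not measure the mug or mouse, but the arm never went near them.

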